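# Square a beam block to the breadboard edge

## Task

Lay the engineer's square on the small grey breadboard, blade on top and the whole length of its stock flush against the edge that faces the robot. Then stand the black beam block upright on the board with one broad face flush against the outer long edge of the blade, so that it is square to the board, and leave both there. Do not disturb the brass weight or the loose hex key.

Things in the scene. Friction and masses are not known exactly. Their poses are not given: they have to be found in the camera images.
- board: Grey anodised aluminium breadboard with dark holes, bolted down: 130 (x) x 240 (y) x 12 mm high. Origin: centre of its underside, on the table; z up. Its -x side is the long front edge facing the robot, turned at most 0.2 rad. A fixed black post holder (32 x 41 mm, top 68 mm above the table) stands on it at board x = +35, y = -95 mm.
- board_front (a point): Middle of the board's front edge, on its upper arris (board x = -65, y = 0, z = 12 mm); axes as the board's.
- square: Loose steel engineer's square, 0.7 kg, an L from above; balances on its stock. Dark stock 24 (x) x 100 (y) x 36 mm high; origin: centre of the stock's underside, z up. Bright blade from the stock's +y end towards +x: x 12 to 132, y 25 to 50, z 13 to 15.5 mm (clears the 12 mm board by 1 mm with the stock on the table). Starts right of the board, blade pointing away from the robot within 0.4 rad.
- stock_face (a point): Centre of the stock's face that goes against the board edge, 6 mm above its underside (square x = +12, y = 0); axes as the square's.
- blade_outer_edge (a point): Middle of the blade's outer long edge (square x = 72, y = 50, z = 14.25 mm); axes as the square's.
- beam_block: Loose black beam block, a square plate on its edge: 12 (x) x 50 (y) x 50 mm high, 0.15 kg, a small yellow sign on one broad face. Origin: centre of its underside; x is normal to the broad faces, z up. Starts on the table left of the board at any heading. Either broad face may go against the blade.
- stand_bar (a point): Fixed obstacle behind and to the right of the board: middle of the level bar of a tall post stand, 206 mm above the table. The bar is 10 mm thick and 134 mm long, along the world's y; the upright post (13 mm thick, 0.39 m high) is about 19 mm behind it, on a low foot 50 x 88 mm. Keep gripper and blade clear of it when carrying the square across.
- brass_weight: Loose brass weight, 28 mm across, 47 mm tall, near the beam block; a bystander. Origin: centre of its underside.
- hex_key: Loose dark L-shaped hex key lying flat, 38 by 90 by 9 mm, lying left of the board, near the table's front edge; a bystander. Origin: centre of its underside.
Not all that is in view belongs to the job. What is shaped like the beam_block but pink or red is not meant.

How it is judged:
By the outcome, as a careful person would: the job done as asked, in the order asked, and still so for the second after the job is handed in, with the robot touching nothing.
It also fails if it takes over 69 s, if anything falls off the work surface, if the arm or the gripper's body presses on something with over 40 N, if the wrist force passes 120 N, or if a joint passes its speed limit or range.

## Robot

A 6-joint arm with a two-finger parallel gripper is mounted at the origin on a cart in front of the work surface, level with it; the furniture and walls round the work are solid. World frame = base frame: x ahead of the robot, y to its left, z up, the work surface at z = 0. Lengths are in m, angles in rad, forces in N, time in s.
With the tool pointing down it reaches from about 0.375 to 0.9 m from the base axis. Payload 3.1 kg.
Tool frame: the origin (TCP) lies at the centre of the arm's flange, where the gripper is bolted on; the fingertips stand 182 mm ahead of it and the grasp point (between the pads) lies 164 mm ahead of it; z points along the fingers, y is the line along which they close (so a half turn about z gives the same grasp; the last joint's range is limited). The gripper opens to 87 mm and grips with 3 to 60 N. Pads are 19 mm wide; open, the fingers measure 117 mm over their backs; the gripper's body (75 mm by 190 mm) begins 51 mm behind the grasp point.
Start: joints at [1.028, 0.527, 1.433, -0, 1.181, -0.178], TCP at [0.223, 0.584, 0.405] pointing down, gripper open.
Joint ranges: [-3.08, 3.08], [-0.75, 2.2], [0.22, 2.44], [-1.43, 4.57], [0, 2.65], [-2.85, 2.85]. Speed limits (rad/s): [2.79, 2.79, 3.14, 3.14, 3.14, 3.14].

## Interface

Orientations are given as a unit quaternion [x, y, z, w].
In Python, from rig import * gives the robot as it stands.
- The arm moves only by the tool move_arm, never from a script. Its argument "commands" is a list that holds one entry, the list of rows, each a list of 6 numbers: the shift along the tool's x, y, z in units of 40 mm (1.0 is 40 mm), then the turn, a rotation vector about the tool's x, y, z in rad. A call has 1 to 12 rows; each row is the pose to reach, as a shift and turn from the pose commanded when the call began, along the tool's axes at that moment; what a row does not reach only later rows make up. A row lasts 1/8 s, in which the tool goes at most 62.5 mm and 10.7 degrees, less where a joint would pass 70% of its speed; a pose out of reach is approached as far as the arm can. A call with a gripper value outside its range is refused whole. "claw" is the closure, from -1 (fully open) to 1 (shut), so that 0 is half open, set as the call begins (left out, the last holds). The fingers move at their own pace and stop on an object; "squeeze" is the grip in N (left out, the last holds). Time passes only in rows, so rows that repeat a pose let the fingers close. It gives the time, the measured TCP pose, the force, the opening and the grip force at its end, in the units of the state.
- get_obs(): the state, without advancing time (a new reading comes with each control period).
- camera(name): name is "scene" or "top" or "wrist"; returns a dict with "pixels" (384x512x3 uint8, blue, green, red), "range_z" (384x512 float32, m along the optical axis (not along the pixel's ray), 0 where there is no reading), "camera_matrix" (3x3 intrinsics, pixels), "extrinsics" (4x4, takes a point from world to camera coordinates). Camera axes: x right, y up, looking along -z (the intrinsics and any distortion apply to the point x, -y, -z); pixel columns grow to the right and rows downward; lengths in m; the calibration is good to about 2 mm. The wrist camera is an equidistant fisheye: a pixel r from the principal point sees the ray r / f radians off the axis. A picture is of the moment at which its call begins.
- hand_in(): hands the job in; it is judged then, once.
The state is a dict: "time": time; "q": joint angles; "joint_velocities": joint speeds; "joint_torque": joint torques, N m; "position": TCP position; "tool_rot": TCP orientation; "ft_force": force on the tool from outside, world axes, zero at the start; "moment": the same for the moment, N m; "grip_width": finger opening in m; "grip_force": force on a finger pad.
Only numpy, scipy, OpenCV 4.12 (cv2) and the standard library are available. Lean on these libraries where they do the work, as an engineer would, in place of code of your own. Each camera call takes 0.05 s, during which the arm holds its last target. There are 200 camera calls.

## Working session

There is one attempt and no reset: what is moved stays moved. The work goes in short steps, Python scripts to look and compute and a tool call to move; the robot and the scene stay as the last step left them, time stands still between calls to the robot, and variables do not carry over. Pictures are saved under pics/ and viewed, at most 10 in all, crops included, and the job is handed in when it is done.

Besides the shell and the picture viewer there is one more tool, called after ">>>" as a command line: name --argument value ..., lists and objects as JSON in quotes. move_arm: Moves the arm, as the interface text tells. Its arguments: {"type":"object","properties":{"commands":{"type":"array","items":{"type":"array","items":{"type":"array","items":{"type":"number"}}}},"claw":{"type":"number"},"squeeze":{"type":"number"}},"required":["commands"]}

```bash
mkdir -p pics; ls
cat > h.py <<'E'
from rig import *
import numpy as np, cv2
from scipy.spatial.transform import Rotation as R
def cast(c,uv,z):
    K=c["camera_matrix"];E=c["extrinsics"]
    uv=np.atleast_2d(np.asarray(uv,float))
    d=np.c_[(uv[:,0]-K[0,2])/K[0,0],-(uv[:,1]-K[1,2])/K[1,1],-np.ones(len(uv))]
    Rw=E[:3,:3].T;o=-Rw@E[:3,3];w=d@Rw.T
    return o+w*((z-o[2])/w[:,2])[:,None]
def castf(c,uv,z):
    K=c["camera_matrix"];E=c["extrinsics"]
    uv=np.atleast_2d(np.asarray(uv,float))
    a=(uv[:,0]-K[0,2])/K[0,0];b=(uv[:,1]-K[1,2])/K[1,1];r=np.hypot(a,b)+1e-9
    d=np.c_[np.sin(r)*a/r,-np.sin(r)*b/r,-np.cos(r)]
    Rw=E[:3,:3].T;o=-Rw@E[:3,3];w=d@Rw.T
    return o+w*((z-o[2])/w[:,2])[:,None]
def cloud(c):
    z=c["range_z"];K=c["camera_matrix"];E=c["extrinsics"]
    v,u=np.mgrid[:z.shape[0],:z.shape[1]]
    p=np.stack([(u-K[0,2])/K[0,0]*z,-(v-K[1,2])/K[1,1]*z,-z],-1)
    return (p-E[:3,3])@E[:3,:3]
E
python3 - <<'E'
from h import *
s=get_obs();print({k:np.round(v,3) for k,v in s.items()})
for n in("scene","top"):
    c=camera(n);cv2.imwrite(f"pics/{n}0.png",c["pixels"]);np.savez(f"{n}0.npz",**c)
    print(n,c["camera_matrix"].round(1).tolist(),c["extrinsics"].round(3).tolist())
E
```

```text
pics
{'time': np.float64(0.0), 'q': array([ 1.028,  0.528,  1.434, -0.   ,  1.181, -0.178]), 'joint_velocities': array([-0.001,  0.   , -0.001, -0.001,  0.001, -0.001]), 'joint_torque': array([  0.   , -44.003, -17.659,   0.063,   0.058,  -0.   ]), 'position': array([0.223, 0.584, 0.404]), 'tool_rot': array([ 0.181,  0.983, -0.001, -0.   ]), 'ft_force': array([-0.651, -0.29 , -0.295]), 'moment': array([0.02 , 0.079, 0.068]), 'grip_force': np.float64(0.0), 'grip_width': np.float64(0.087)}
scene [[482.7, 0.0, 246.4], [0.0, 482.7, 186.2], [0.0, 0.0, 1.0]] [[-0.729, -0.684, 0.024, 0.392], [0.341, -0.334, 0.879, -0.304], [-0.593, 0.649, 0.477, -1.333], [0.0, 0.0, 0.0, 1.0]]
top [[402.3, 0.0, 257.2], [0.0, 402.3, 189.4], [0.0, 0.0, 1.0]] [[-0.022, -1.0, 0.015, 0.029], [0.998, -0.021, 0.062, -0.515], [-0.062, 0.017, 0.998, -1.23], [0.0, 0.0, 0.0, 1.0]]
```

View pics/top0.png

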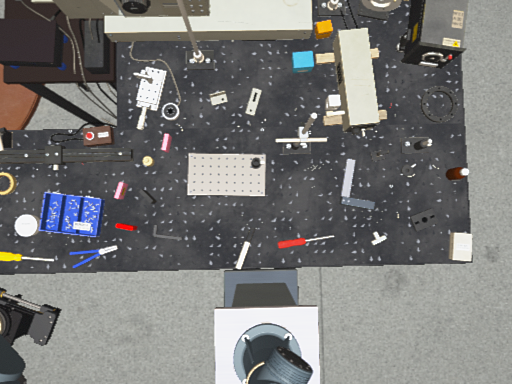

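View pics/scene0.png

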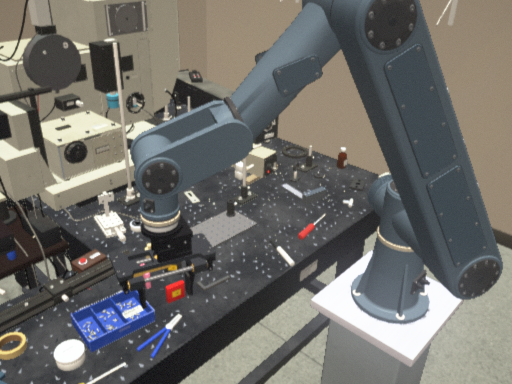

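Top view: board (187–265, 152–196), square with its stock at (358,202) and blade up to (350,160), black block about (150,195), brass weight (147,160), hex key (167,235), and the stand bar at (302,140). In the scene view the arm hides the block.

```bash
cat > m.py <<'E'
from h import *
c=dict(np.load("top0.npz"));im=c["pixels"]
for n,uv,z in [("board tl",(188,152),.012),("board bl",(188,196),.012),("board br",(265,196),.012),("sq stock",(358,202),.036),("blade tip",(351,160),.0155),("block",(150,195),.05),("brass",(147,160),.047),("hex",(167,235),.009),("bar L",(276,140),.206),("bar R",(327,140),.206)]:
    print(n,cast(c,uv,z)[0].round(3))
a=cv2.resize(im[140:250,105:275],None,fx=4.5,fy=4.5,interpolation=cv2.INTER_CUBIC)
a=a[:,:765]
cv2.imwrite("pics/crop1.png",a[:600,:800])
P=cloud(c);r=c["range_z"]
print(P[170,225].round(3),P[202,358].round(3),r[202,358])
E
python3 m.py
```

```text
board tl [0.637 0.232 0.012]
board bl [0.5   0.233 0.012]
board br [ 0.495 -0.005  0.012]
sq stock [ 0.469 -0.288  0.036]
blade tip [ 0.602 -0.276  0.016]
block [0.503 0.341 0.05 ]
brass [0.609 0.35  0.047]
hex [0.381 0.299 0.009]
bar L [ 0.634 -0.031  0.206]
bar R [ 0.631 -0.166  0.206]
[0.578 0.117 0.015] [ 0.469 -0.287  0.038] 1.2258323
```

View pics/crop1.png

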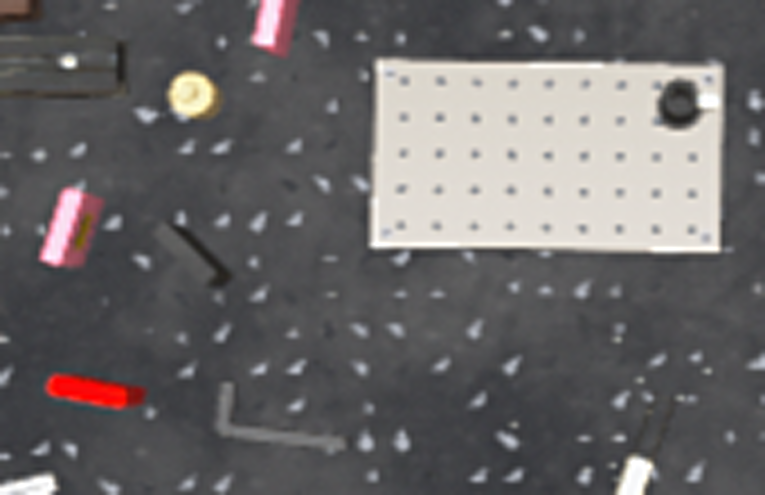

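The black block is near crop (200,250), about world (0.503, 0.341), with its long side running roughly from crop (165,225) to (230,275). The board is at crop (375–722, 62–250).

```bash
cat >> h.py <<'E'
def plan(x,y,z,yaw,s=None):
    """tool down, tool y at heading yaw (mod pi, nearest); prints shift(units), rotvec from current measured pose"""
    s=s or get_obs();r=R.from_quat(s["tool_rot"]);M=r.as_matrix()
    cur=np.arctan2(M[1,1],M[0,1]);d=(yaw-cur+np.pi/2)%np.pi-np.pi/2;yw=cur+d
    T=np.array([[np.sin(yw),np.cos(yw),0],[-np.cos(yw),np.sin(yw),0],[0,0,-1]])
    sh=M.T@(np.array([x,y,z])-s["position"])/.04
    print("cur",s["position"].round(4),"yaw",round(cur,4),"-> shift",sh.round(2),"rot",R.from_matrix(M.T@T).as_rotvec().round(3))
def snap(n,f):
    c=camera(n);np.savez(f+".npz",**c);cv2.imwrite(f"pics/{f}.png",c["pixels"]);return c
E
python3 - <<'E'
from h import *
s=get_obs();plan(.44,.30,.40,1.2);plan(.469,-.24,.36,0.0)
c=dict(np.load("top0.npz"));hsv=cv2.cvtColor(c["pixels"],cv2.COLOR_BGR2HSV)
print(hsv[202,345:372:5].tolist(),hsv[165:195:6,349].tolist())
P=cloud(c)
m=(P[...,2]>.022)&(P[...,2]<.06)&(abs(P[...,0]-.47)<.06)&(abs(P[...,1]+.29)<.08)
v,u=np.where(m);p=cast(c,np.c_[u,v],.036)[:,:2].astype(np.float32);print(len(p),cv2.minAreaRect(p))
E
```

```text
Traceback (most recent call last):
  File "h.py", line 28, in plan
    print("cur",s["position"].round(4),"yaw",round(cur,4),"-> shift",sh.round(2),"rot",R.from_matrix(M.T@T).as_rotvec().round(3))
                                                                                       ~~~~~~~~~~~~~^^^^^^^
  File "scipy/spatial/transform/_rotation.pyx", line 1143, in scipy.spatial.transform._rotation.Rotation.from_matrix
ValueError: Non-positive determinant (left-handed or null coordinate frame) in rotation matrix 0: [[-9.99981913e-01 -6.00517286e-03 -3.34062654e-04]
 [-6.00582040e-03  9.99980020e-01  1.97239995e-03]
 [-3.22211377e-04 -1.97437060e-03  9.99997999e-01]].
```

```bash
sed -i 's/\[\[np.sin(yw),np.cos(yw),0\],\[-np.cos(yw)/[[-np.sin(yw),np.cos(yw),0],[np.cos(yw)/' h.py
python3 - <<'E'
from h import *
s=get_obs();plan(.44,.30,.40,1.2);plan(.469,-.24,.36,0.0)
c=dict(np.load("top0.npz"))
P=cloud(c)
m=(P[...,2]>.022)&(P[...,2]<.06)&(abs(P[...,0]-.47)<.06)&(abs(P[...,1]+.29)<.08)
v,u=np.where(m);p=cast(c,np.c_[u,v],.036)[:,:2].astype(np.float32);print(len(p),cv2.minAreaRect(p))
E
```

```text
cur [0.2228 0.5836 0.4038] yaw 1.206 -> shift [-7.6  -4.69  0.1 ] rot [-0.002 -0.     0.006]
cur [0.2228 0.5836 0.4038] yaw 1.206 -> shift [-13.1  -17.04   1.13] rot [-2.000e-03  1.000e-03  1.206e+00]
271 ((0.46782055497169495, -0.2861959934234619), (0.1025116816163063, 0.024648495018482208), 78.49427032470703)
```

>>> move_arm --commands '[[[-1.3,-0.8,0,0,0,0],[-2.6,-1.6,0,0,0,0],[-3.9,-2.4,0,0,0,0],[-5.2,-3.2,0,0,0,0],[-6.5,-4.0,0,0,0,0],[-7.2,-4.45,0,0,0,0],[-7.6,-4.7,0,0,0,0],[-7.6,-4.7,0,0,0,0],[-7.6,-4.7,0,0,0,0]]]' --claw -1

```text
time: 1.23
position: [0.4391, 0.3006, 0.4046]
tool_rot: [0.181, 0.984, 0.0, -0.0]
ft_force: [-0.8, 0.6, 0.4]
grip_width: 0.0869
grip_force: 0.0
```

Run:
```python
from h import *
c=snap("wrist","w1");plan(.468,-.286,.36,-0.2)
print(c["camera_matrix"].round(1).tolist(),c["extrinsics"].round(3).tolist())
```

```text
cur [0.439  0.3008 0.4046] yaw 1.2077 -> shift [ -5.89 -13.46   1.11] rot [-1.000e-03 -1.000e-03  1.408e+00]
[[297.3, 0.0, 253.8], [0.0, 297.3, 187.4], [0.0, 0.0, 1.0]] [[0.356, 0.935, 0.001, -0.437], [-0.897, 0.342, -0.281, 0.324], [-0.263, 0.099, 0.96, -0.305], [0.0, 0.0, 0.0, 1.0]]
```

View pics/w1.png

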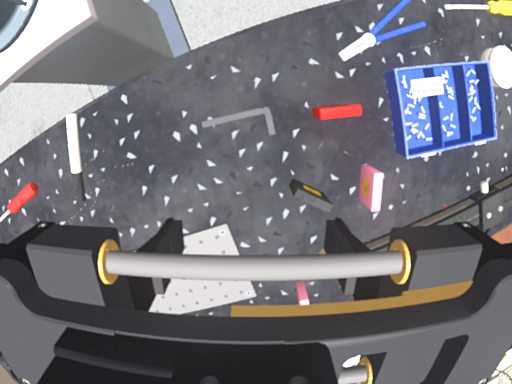

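The black block lies at (291–332, 180–210), with its yellow sign on the upper right face, and is clear of everything. I'll go straight for the square.

>>> move_arm --commands '[[[-0.5,-1.1,0,0,0,0.12],[-1.1,-2.4,0,0,0,0.26],[-1.6,-3.7,0,0,0,0.4],[-2.2,-5.0,0.2,0,0,0.54],[-2.8,-6.4,0.5,0,0,0.68],[-3.4,-7.8,1.0,0,0,0.82],[-4.0,-9.2,1.5,0,0,0.96],[-4.6,-10.6,2.0,0,0,1.1],[-5.2,-11.9,2.6,0,0,1.24],[-5.6,-12.8,3.2,0,0,1.36],[-5.9,-13.4,3.6,0,0,1.41],[-5.9,-13.4,3.6,0,0,1.41]]]'

```text
time: 2.78
position: [0.4696, -0.2858, 0.2596]
tool_rot: [0.776, 0.631, 0.0, -0.001]
ft_force: [-0.1, -0.0, -0.4]
grip_width: 0.0869
grip_force: 0.0
```

Run:
```python
from h import *
plan(.4685,-.283,.199,-0.2)
snap("top","t2");c=snap("wrist","w2")
```

```text
cur [ 0.4696 -0.2858  0.2596] yaw -0.2045 -> shift [ 0.06 -0.04  1.51] rot [-0.001 -0.001 -0.005]
```

View pics/w2.png

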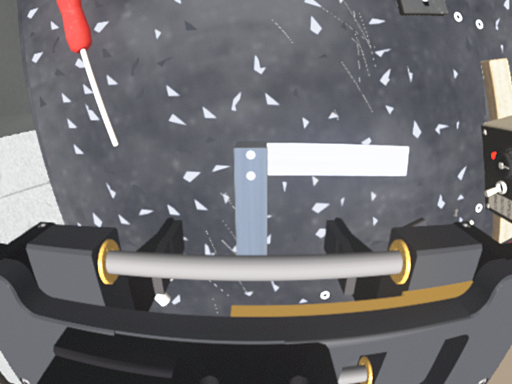

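The stock (235–267 columns) is centred between the fingers and aligned with them; the blade points right at (267–408, 145–175). Next I descend and grip.

>>> move_arm --commands '[[[0.06,0,0.5,0,0,0],[0.06,0,1.0,0,0,0],[0.06,0,1.35,0,0,0],[0.06,0,1.5,0,0,0],[0.06,0,1.5,0,0,0]]]'

```text
time: 3.5
position: [0.4697, -0.2823, 0.2008]
tool_rot: [0.775, 0.632, -0.0, -0.0]
ft_force: [0.7, -0.5, -0.7]
grip_width: 0.0871
grip_force: 0.0
```

>>> move_arm --commands '[[[0,0,0,0,0,0],[0,0,0,0,0,0],[0,0,0,0,0,0],[0,0,0,0,0,0],[0,0,0,0,0,0],[0,0,0,0,0,0],[0,0,0,0,0,0]]]' --claw 1 --squeeze 45

```text
time: 4.38
position: [0.469, -0.2825, 0.2007]
tool_rot: [0.775, 0.632, -0.001, -0.001]
ft_force: [-7.3, -1.1, 5.3]
grip_width: 0.0251
grip_force: 3.6
```

Run:
```python
from h import *
s=get_obs();print(s["grip_width"],s["grip_force"],s["ft_force"]);plan(.4685,-.283,.199,-0.2)
c=dict(np.load("t2.npz"))
hsv=cv2.cvtColor(c["pixels"],cv2.COLOR_BGR2HSV).astype(int)
# board: light grey plate
m=((hsv[...,2]>150)&(hsv[...,1]<50)).astype(np.uint8);m[:, :180]=0;m[:,272:]=0;m[:146]=0;m[202:]=0
m=cv2.morphologyEx(m,cv2.MORPH_CLOSE,np.ones((5,5)));m=cv2.morphologyEx(m,cv2.MORPH_OPEN,np.ones((7,7)))
k=max(cv2.findContours(m,0,2)[0],key=cv2.contourArea)[:,0]
w=cast(c,k,.012)[:,:2]
print(cv2.minAreaRect(w.astype(np.float32)))
# sub-pixel front edge: per column gradient
g=cv2.cvtColor(c["pixels"],cv2.COLOR_BGR2GRAY).astype(float);E=[]
for u in range(194,260):
    col=g[190:203,u];d=col[:-1]-col[1:];i=d.argmax()
    ww=np.clip(d[max(0,i-2):i+3],0,None);E.append((u,190.5+(ww*np.arange(max(0,i-2),max(0,i-2)+len(ww))).sum()/ww.sum()))
w=cast(c,E,.012);f=np.polyfit(w[:,1],w[:,0],1)
for _ in range(3):
    r=w[:,0]-np.polyval(f,w[:,1]);o=abs(r)<.0015;f=np.polyfit(w[o,1],w[o,0],1)
print("front x=",f,"at y=.115",np.polyval(f,.115),o.sum(),r[o].std())
```

```text
0.02513184961176666 3.56750451028347 [-7.25915663 -1.14696855  5.26791872]
cur [ 0.469  -0.2825  0.2007] yaw -0.2031 -> shift [-0.01 -0.01  0.04] rot [-0.003 -0.001 -0.003]
((0.5653089880943298, 0.1151503175497055), (0.23970413208007812, 0.12910963594913483), 87.8663330078125)
front x= [0.04012218 0.49575009] at y=.115 0.5003641361120945 66 0.0005502159390967358
```

>>> move_arm --commands '[[[0,0,0,0,0,0],[0,0,0,0,0,0],[0,0,0,0,0,0],[0,0,-0.15,0,0,0],[0,0,-0.4,0,0,0],[0,0,-0.8,0,0,0],[0,0,-1.2,0,0,0],[0,0,-1.5,0,0,0],[0,0,-1.75,0,0,0],[0,0,-1.75,0,0,0]]]'

```text
time: 5.62
position: [0.4698, -0.2829, 0.2718]
tool_rot: [0.775, 0.631, 0.0, 0.001]
ft_force: [-0.2, 0.2, -7.3]
grip_width: 0.0236
grip_force: 44.9
```

Run:
```python
from h import *
s=get_obs();print(s["grip_width"],s["grip_force"],s["ft_force"],s["moment"]);plan(.45,-.1,.272,-0.12);plan(.465,.119,.272,-0.04)
c=snap("wrist","w3")
```

```text
0.023597401124958294 44.87795948982239 [-0.21889203  0.18457778 -7.29570183] [-0.1188941   0.08921661  0.01257047]
cur [ 0.4698 -0.2829  0.2718] yaw -0.204 -> shift [ 4.38 -1.41 -0.01] rot [ 0.002  0.001 -0.084]
cur [ 0.4698 -0.2829  0.2718] yaw -0.204 -> shift [ 9.82 -2.15 -0.02] rot [ 0.002  0.001 -0.164]
```

View pics/w3.png

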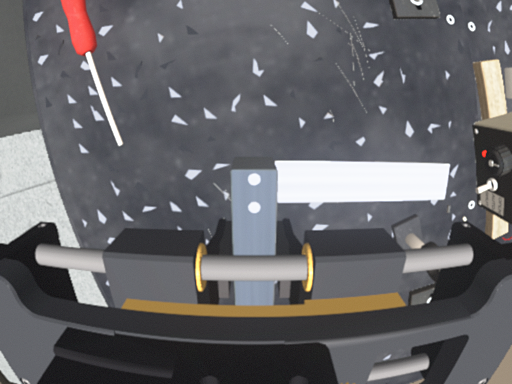

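The square is held at 45 N with the stock upright between the pads and the blade level. Carrying it across now, pulled back from the bar and post.

>>> move_arm --commands '[[[0.4,-0.15,0,0,0,-0.01],[1.2,-0.45,0,0,0,-0.03],[2.2,-0.8,0,0,0,-0.05],[3.3,-1.1,0,0,0,-0.07],[4.4,-1.4,0,0,0,-0.084],[5.5,-1.6,0,0,0,-0.1],[6.6,-1.75,0,0,0,-0.12],[7.7,-1.9,0,0,0,-0.14],[8.7,-2.0,0,0,0,-0.155],[9.4,-2.1,0,0,0,-0.164],[9.8,-2.15,0,0,0,-0.164],[9.8,-2.15,0,0,0,-0.164]]]'

```text
time: 7.18
position: [0.4642, 0.1195, 0.2705]
tool_rot: [0.72, 0.694, -0.0, -0.0]
ft_force: [1.0, -0.5, -5.6]
grip_width: 0.0236
grip_force: 44.9
```

Run:
```python
from h import *
s=get_obs();print(s["grip_width"],s["ft_force"]);plan(.479,.119,.207,-0.04)
```

```text
0.023636029060751747 [ 0.97279536 -0.52641143 -5.64241122]
cur [0.4642 0.1195 0.2705] yaw -0.0377 -> shift [0.   0.37 1.59] rot [-0.001  0.     0.002]
```

>>> move_arm --commands '[[[0,0.1,0.3,0,0,0],[0,0.3,0.8,0,0,0],[0,0.35,1.2,0,0,0],[0,0.35,1.5,0,0,0],[0,0.35,1.6,0,0,0],[0,0.35,1.6,0,0,0]]]'

```text
time: 7.92
position: [0.4786, 0.1179, 0.2065]
tool_rot: [0.721, 0.693, -0.0, -0.0]
ft_force: [-0.2, 0.2, -6.7]
grip_width: 0.0234
grip_force: 44.9
```

Run:
```python
from h import *
s=get_obs();print(s["ft_force"]);plan(.485,.119,.2007,-0.04)
c=snap("wrist","w4")
p=c["pixels"][120:340,150:480]
cv2.imwrite("pics/w4c.png",cv2.resize(p,None,fx=2.4,fy=2.4))
```

```text
[-0.20953608  0.2479809  -6.73004273]
cur [0.4786 0.1179 0.2065] yaw -0.0402 -> shift [0.03 0.16 0.15] rot [-0.001  0.    -0.   ]
```

View pics/w4c.png

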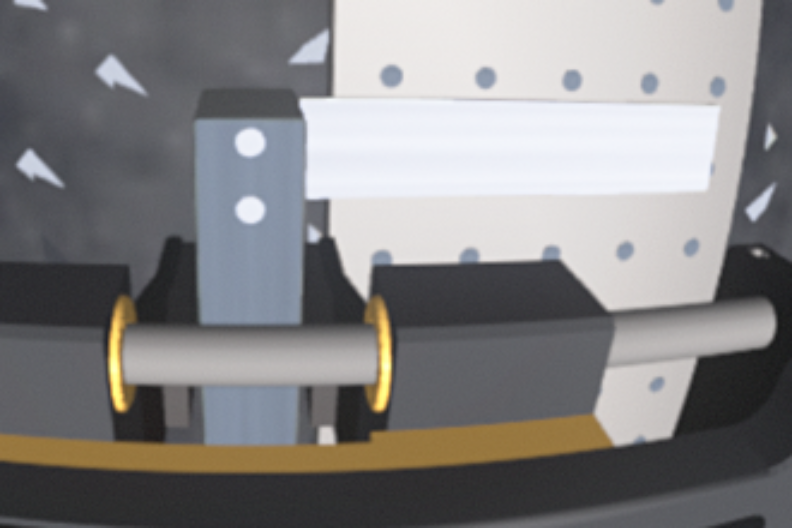

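The stock is parallel to the board's front edge with a gap of roughly 9 mm (crop 305 to 330), and the blade lies over the board. Set it down and go forward.

>>> move_arm --commands '[[[0.02,0,0.08,0,0,0],[0.02,0,0.13,0,0,0],[0.02,0.08,0.13,0,0,0],[0.02,0.15,0.13,0,0,0],[0.02,0.19,0.13,0,0,0],[0.02,0.21,0.13,0,0,0],[0.02,0.21,0.13,0,0,0]]]'

```text
time: 8.85
position: [0.4872, 0.1184, 0.2016]
tool_rot: [0.721, 0.693, 0.0, 0.0]
ft_force: [-0.9, -0.0, -5.9]
grip_width: 0.0238
grip_force: 44.9
```

>>> move_arm --commands '[[[0,0.03,0,0,0,0],[0,0.05,0,0,0,0],[0,0.05,0,0,0,0],[0,0.05,0,0,0,0]]]'

```text
time: 9.35
position: [0.488, 0.1183, 0.2015]
tool_rot: [0.721, 0.693, -0.001, -0.001]
ft_force: [-4.8, -0.3, -2.1]
grip_width: 0.0238
grip_force: 44.9
```

>>> move_arm --commands '[[[0,0.03,0.04,0,0,0],[0,0.03,0.04,0,0,0],[0,0.03,0.04,0,0,0],[0,0.03,0.04,0,0,0]]]' --claw -0.4

```text
time: 9.85
position: [0.4914, 0.1182, 0.2003]
tool_rot: [0.721, 0.693, 0.001, 0.001]
ft_force: [-0.2, -0.0, -0.4]
grip_width: 0.0552
grip_force: 0.0
```

>>> move_arm --commands '[[[0,0,-0.5,0,0,0],[0,0,-1.5,0,0,0],[0,-0.5,-1.8,0,0,-0.17],[0,-1.2,-1.8,0,0,-0.35],[0,-1.8,-1.8,0,0,-0.52],[0,-2.0,-1.8,0,0,-0.7],[0,-2.0,-1.8,0,0,-0.87],[0,-2.0,-1.8,0,0,-1.05],[0,-2.0,-1.8,0,0,-1.22],[0,-2.0,-1.8,0,0,-1.4],[0,-2.0,-1.8,0,0,-1.57],[0,-2.0,-1.8,0,0,-1.57]]]'

```text
time: 11.35
position: [0.4108, 0.1215, 0.2722]
tool_rot: [0.021, 1.0, 0.0, 0.001]
ft_force: [-0.1, 0.5, -0.1]
grip_width: 0.0605
grip_force: 0.0
```

Run:
```python
from h import *
s=get_obs();print(s["grip_width"],s["ft_force"]);plan(.445,.114,.196,1.531)
c=snap("top","t5");p=c["pixels"][140:215,180:275]
cv2.imwrite("pics/t5c.png",cv2.resize(p,None,fx=7,fy=7,interpolation=cv2.INTER_CUBIC))
# block from the wrist view w1
c=dict(np.load("w1.npz"));p=c["pixels"][165:225,275:350];cv2.imwrite("pics/w1c.png",cv2.resize(p,None,fx=8,fy=8,interpolation=cv2.INTER_CUBIC))
```

```text
0.06052183531465945 [-0.06694348  0.53541744 -0.06251346]
cur [0.4108 0.1215 0.2722] yaw 1.5278 -> shift [-0.86 -0.15  1.91] rot [ 0.     0.001 -0.003]
```

View pics/w1c.png

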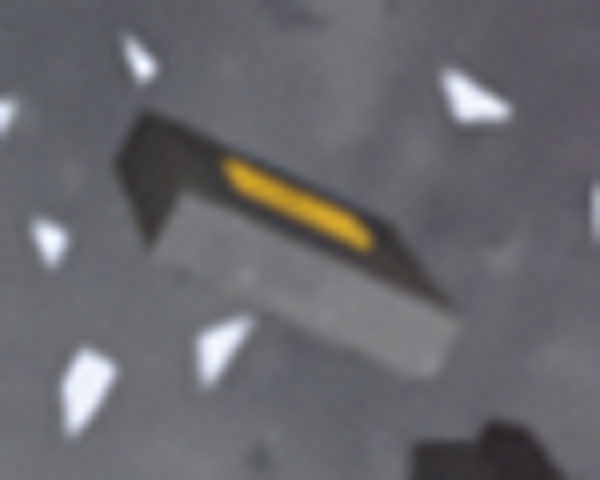

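The crop shows the block's grey top face with corners (185,190), (460,320), (432,380), (152,255), and the dark side with the yellow sign facing the robot. Next I seat the stock from behind with the spread fingers.

Run:
```python
from h import *
c=dict(np.load("w1.npz"))
q=np.array([(185,190),(460,320),(432,380),(152,255)])/8+[275,165]
w=castf(c,q,.05);print(w.round(4).tolist(),w.mean(0).round(4));print(cv2.minAreaRect(w[:,:2].astype(np.float32)))
d=w[1]-w[0];print(np.arctan2(d[1],d[0]))
```

```text
[[0.4774, 0.3417, 0.05], [0.5124, 0.3753, 0.05], [0.5202, 0.3684, 0.05], [0.4852, 0.3339, 0.05]] [0.4988 0.3549 0.05  ]
((0.49877074360847473, 0.3550887703895569), (0.049231477081775665, 0.011049322783946991), 44.581520080566406)
0.7646486486888946
```

>>> move_arm --commands '[[[0,-0.15,0.5,0,0,0],[-0.2,-0.15,1.2,0,0,0],[-0.5,-0.15,1.7,0,0,0],[-0.9,-0.15,1.9,0,0,0],[-1.15,-0.15,1.9,0,0,0],[-1.3,-0.15,1.9,0,0,0],[-1.35,-0.15,1.9,0,0,0],[-1.4,-0.15,1.9,0,0,0]]]'

```text
time: 12.4
position: [0.4645, 0.1133, 0.1963]
tool_rot: [0.02, 1.0, -0.0, -0.002]
ft_force: [-6.1, -0.0, 3.7]
grip_width: 0.0609
grip_force: 2.7
```

>>> move_arm --commands '[[[-0.04,0,0,0,0,0],[-0.06,0,0,0,0,0],[-0.06,0,0,0,0,0]]]'

```text
time: 12.78
position: [0.4653, 0.1133, 0.196]
tool_rot: [0.02, 1.0, -0.0, -0.005]
ft_force: [-6.7, 0.5, 5.6]
grip_width: 0.0612
grip_force: 3.6
```

Run:
```python
from h import *
s=get_obs();print(s["ft_force"],s["moment"]);plan(.44,.113,.27,1.531);plan(.4988,.355,.27,.777+np.pi/2);plan(.44,.28,.27,.777+np.pi/2)
c=snap("top","t6");p=c["pixels"][140:215,180:275]
cv2.imwrite("pics/t6c.png",cv2.resize(p,None,fx=7,fy=7,interpolation=cv2.INTER_CUBIC))
```

```text
[-6.69516923  0.5361748   5.57852116] [0.26989869 1.1686927  0.26658229]
cur [0.4653 0.1133 0.196 ] yaw 1.5311 -> shift [ 0.65 -0.03 -1.84] rot [-0.    -0.009  0.   ]
cur [0.4653 0.1133 0.196 ] yaw 1.5311 -> shift [-0.58  6.07 -1.86] rot [ 0.003 -0.009 -0.817]
cur [0.4653 0.1133 0.196 ] yaw 1.5311 -> shift [ 0.82  4.14 -1.84] rot [ 0.003 -0.009 -0.817]
```

>>> move_arm --commands '[[[0.3,0,0,0,0,0],[0.6,0,-0.6,0,0,0],[0.7,0.6,-1.6,0,0,-0.1],[0.6,1.6,-1.9,0,0,-0.25],[0.3,2.8,-1.9,0,0,-0.42],[0.1,4.0,-1.9,0,0,-0.58],[-0.2,5.2,-1.9,0,0,-0.75],[-0.4,5.8,-1.9,0,0,-0.817],[-0.5,6.05,-1.9,0,0,-0.817],[-0.5,6.05,-1.9,0,0,-0.817]]]'

```text
time: 14.08
position: [0.4984, 0.354, 0.2718]
tool_rot: [-0.378, 0.926, -0.0, 0.0]
ft_force: [-0.1, -0.7, 0.0]
grip_width: 0.0608
grip_force: 0.0
```

Run:
```python
from h import *
plan(.4988,.355,.200,.777+np.pi/2)
c=snap("wrist","w7")
c=snap("top","t7");p=c["pixels"][140:215,180:275]
cv2.imwrite("pics/t7c.png",cv2.resize(p,None,fx=7,fy=7,interpolation=cv2.INTER_CUBIC))
```

```text
cur [0.4984 0.354  0.2718] yaw 2.3463 -> shift [-0.02  0.01  1.79] rot [-0.     0.    -0.002]
```

View pics/w7.png

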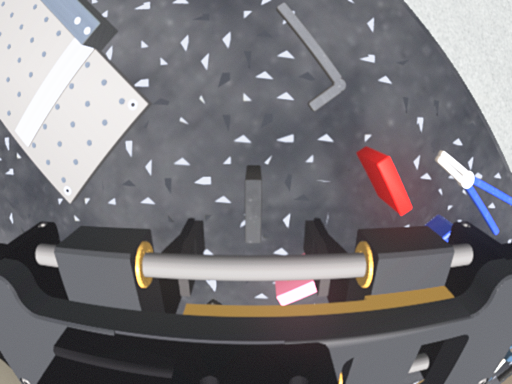

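View pics/t7c.png

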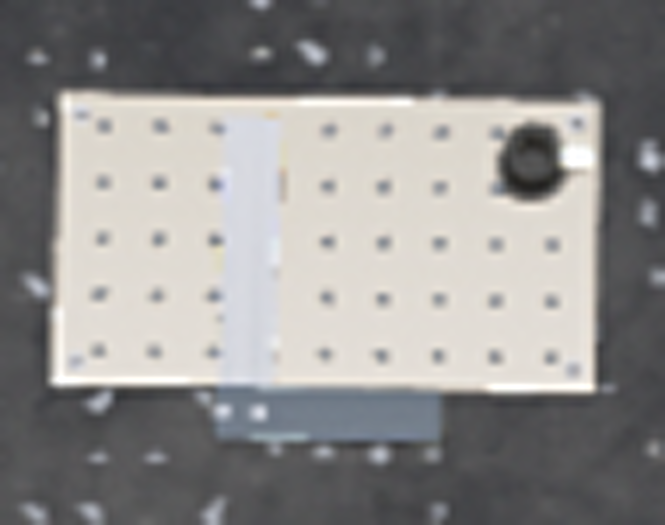

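The wrist view shows the block centred between the fingers (column 253, rows 167–242). The top crop shows the stock flush along the front edge, with the blade square across the board at crop (222–280, 120–385).

Run:
```python
from h import *
c=dict(np.load("w7.npz"));s=get_obs();M=R.from_quat(s["tool_rot"]).as_matrix()
for uv,z in [((247,179),.05),((261,179),.05),((246,167),0.05),((261,242),.05),((246,242),.05)]:
    w=castf(c,uv,z)[0];print(uv,w.round(4),((w-s["position"])@M).round(4))
g=cv2.cvtColor(c["pixels"],cv2.COLOR_BGR2GRAY);print(g[160:250:3,253].tolist())
```

```text
(247, 179) [0.4834 0.3333 0.05  ] [ 0.024  -0.0039  0.2217]
(261, 179) [0.4766 0.3403 0.05  ] [0.024  0.0059 0.2217]
(246, 167) [0.4777 0.3268 0.05  ] [ 0.0326 -0.0046  0.2218]
(261, 242) [0.5113 0.3749 0.05  ] [-0.0251  0.0063  0.2217]
(246, 242) [0.5193 0.3669 0.05  ] [-0.0251 -0.005   0.2217]
[95, 97, 53, 58, 62, 63, 62, 121, 120, 121, 116, 117, 119, 123, 120, 119, 117, 118, 122, 129, 132, 131, 128, 130, 128, 129, 131, 129, 103, 100]
```

>>> move_arm --commands '[[[0,0,0.5,0,0,0],[0,0,1.1,0,0,0],[0,0,1.6,0,0,0],[0,0,1.8,0,0,0],[0,0,1.8,0,0,0]]]'

```text
time: 14.8
position: [0.4984, 0.3537, 0.1994]
tool_rot: [-0.378, 0.926, -0.0, -0.001]
ft_force: [0.2, -0.6, 0.1]
grip_width: 0.0606
grip_force: 0.0
```

>>> move_arm --commands '[[[0,0,0,0,0,0],[0,0,0,0,0,0],[0,0,0,0,0,0],[0,0,0,0,0,0],[0,0,0,0,0,0],[0,0,0,0,0,0],[0,0,0,0,0,0],[0,0,0,0,0,0]]]' --claw 1 --squeeze 25

```text
time: 15.8
position: [0.4984, 0.3541, 0.2]
tool_rot: [-0.378, 0.926, -0.0, 0.0]
ft_force: [1.0, -1.0, 1.1]
grip_width: 0.012
grip_force: 25.0
```

Run:
```python
from h import *
s=get_obs();print(s["grip_width"],s["grip_force"],s["ft_force"])
# square measured in top view t7
c=dict(np.load("t7.npz"));im=c["pixels"];g=im.astype(float)
# blade: bluish vs board warm : b-r
d=g[...,0]-g[...,2]
m=np.zeros(d.shape,np.uint8);m[153:194,205:225]=(d[153:194,205:225]>0)&(g[153:194,205:225,0]>150)
L=[];Rr=[]
for v in range(160,192):
    u=np.where(m[v])[0]
    if len(u): L.append((u.min()-.5,v));Rr.append((u.max()+.5,v))
for n,e in(("L",L),("R",Rr)):
    w=cast(c,e,.0155);f=np.polyfit(w[:,0],w[:,1],1);r=w[:,1]-np.polyval(f,w[:,0]);o=abs(r)<.003;f=np.polyfit(w[o,0],w[o,1],1)
    print(n,"slope",f[0],"y at x=.5,.56,.62",np.polyval(f,[.5,.56,.62]).round(4),r.std())
# stock back face: dark front row -> table
E=[]
gg=im[...,0].astype(float)-im[...,2]
mm=((gg>12)).astype(np.uint8);mm[:196]=0;mm[206:]=0;mm[:,:205]=0;mm[:,250:]=0
v,u=np.where(mm);print(len(u),u.min(),u.max(),v.min(),v.max(),cv2.minAreaRect(cast(c,np.c_[u,v],.036)[:,:2].astype(np.float32)))
```

```text
0.012025181842930435 24.998962003737688 [ 1.02847297 -1.0045369   1.12408523]
L slope -0.013918544999746905 y at x=.5,.56,.62 [0.1609 0.1601 0.1592] 0.001609626686185983
R slope -0.04683190208194508 y at x=.5,.56,.62 [0.1382 0.1354 0.1326] 0.001065359955906881
226 211 242 196 205 ((0.48241567611694336, 0.11288401484489441), (0.09419465065002441, 0.027362169697880745), 88.80438995361328)
```

Run:
```python
from h import *
plan(.534,.180,.260,1.531)
```

```text
cur [0.4984 0.3541 0.2   ] yaw 2.3471 -> shift [ 2.41 -3.73 -1.5 ] rot [-0.     0.     0.816]
```

>>> move_arm --commands '[[[0,0,-0.4,0,0,0],[0,0,-1.0,0,0,0],[0,0,-1.5,0,0,0.05],[0.4,-0.6,-1.5,0,0,0.18],[0.9,-1.4,-1.5,0,0,0.34],[1.4,-2.2,-1.5,0,0,0.5],[1.9,-2.9,-1.5,0,0,0.66],[2.2,-3.4,-1.5,0,0,0.78],[2.4,-3.65,-1.5,0,0,0.816],[2.4,-3.73,-1.5,0,0,0.816],[2.4,-3.73,-1.5,0,0,0.816]]]'

```text
time: 17.18
position: [0.5345, 0.1809, 0.2602]
tool_rot: [0.019, 1.0, 0.0, 0.0]
ft_force: [-0.9, 0.9, -1.2]
grip_width: 0.0117
grip_force: 25.0
```

Run:
```python
from h import *
plan(.534,.176,.2135,1.531)
s=get_obs();M=R.from_quat(s["tool_rot"]).as_matrix();print(s["ft_force"],s["grip_width"])
c=snap("wrist","w8");g=c["pixels"].astype(int)
# warp wrist view onto plane z=.0155: x .44-.56, y .08-.24 at 0.5mm
E=c["extrinsics"];K=c["camera_matrix"]
def proj(p):
    q=p@E[:3,:3].T+E[:3,3];a=np.array([q[:,0],-q[:,1],-q[:,2]]);r=np.hypot(a[0],a[1]);t=np.arctan2(r,a[2])
    return np.c_[K[0,2]+K[0,0]*t*a[0]/r,K[1,2]+K[1,1]*t*a[1]/r]
for x in(.505,.51,.515,.52,.525):
    ys=np.arange(.125,.185,.002);uv=proj(np.c_[np.full(len(ys),x),ys,np.full(len(ys),.0155)])
    v=[g[int(round(b)),int(round(a))] for a,b in uv]
    print(x,uv[[0,-1]].round().astype(int).tolist(),[int(t[0]-t[2]) for t in v],[int(t[1]) for t in v])
```

```text
cur [0.5345 0.1809 0.2602] yaw 1.5323 -> shift [ 0.01 -0.12  1.17] rot [0.    0.    0.001]
[-0.85181116  0.87763983 -1.21887303] 0.011678903736746373
0.505 [[181, 169], [255, 166]] [-5, -4, -4, -3, -5, -4, -5, 5, 4, 4, 5, 7, 6, 3, 4, 5, 4, 5, 6, -2, -3, -4, -5, -4, -3, -5, -4, -5, -6, -5] [233, 234, 234, 235, 234, 234, 234, 251, 251, 251, 250, 248, 249, 252, 252, 250, 252, 251, 249, 242, 236, 237, 238, 237, 238, 237, 238, 238, 239, 237]
0.51 [[182, 175], [255, 172]] [-4, -5, -4, -3, -3, -4, -1, 5, 4, 4, 6, 6, 5, 4, 3, 5, 4, 6, 6, -3, -4, -4, -5, -5, -3, -4, -4, -5, -4, -4] [234, 233, 234, 235, 234, 235, 233, 251, 251, 251, 249, 248, 249, 251, 251, 250, 250, 249, 247, 237, 238, 239, 238, 237, 238, 238, 238, 239, 238, 238]
0.515 [[183, 182], [256, 179]] [-4, -5, -4, -3, -4, -5, 0, 5, 4, 4, 5, 6, 5, 3, 4, 5, 4, 5, 4, 8, 34, 35, -5, -4, -4, -3, -4, -5, -5, -3] [234, 234, 235, 235, 234, 234, 239, 250, 251, 251, 249, 248, 249, 252, 251, 250, 250, 249, 251, 216, 171, 165, 238, 238, 238, 238, 239, 239, 239, 238]
0.52 [[183, 188], [256, 185]] [-4, -5, -5, -3, -5, -4, 0, 5, 4, 4, 5, 6, 4, 3, 4, 4, 4, 5, 6, -3, -4, -4, -5, -5, -4, -4, -4, -4, -4, -4] [234, 234, 234, 236, 235, 235, 240, 250, 251, 251, 249, 248, 250, 252, 250, 250, 250, 249, 249, 228, 238, 238, 238, 239, 237, 237, 238, 239, 239, 239]
0.525 [[184, 193], [256, 191]] [-4, -5, -5, -4, -5, -4, 4, 4, 4, 4, 5, 5, 4, 3, 3, 4, 4, 5, 7, -4, -4, -5, -4, -4, -5, 0, 2, 0, 2, 2] [234, 233, 233, 235, 235, 235, 233, 250, 251, 251, 250, 248, 250, 252, 251, 250, 250, 248, 249, 237, 238, 238, 238, 238, 237, 68, 71, 69, 68, 67]
```

>>> move_arm --commands '[[[0,-0.05,0.4,0,0,0],[0,-0.15,0.8,0,0,0],[0,-0.15,1.1,0,0,0],[0,-0.15,1.18,0,0,0],[0,-0.22,1.18,0,0,0],[0,-0.27,1.18,0,0,0],[0,-0.3,1.18,0,0,0],[0,-0.3,1.18,0,0,0]]]'

```text
time: 18.23
position: [0.534, 0.1683, 0.2128]
tool_rot: [0.02, 1.0, 0.0, 0.0]
ft_force: [0.6, -0.3, -1.6]
grip_width: 0.0121
grip_force: 25.0
```

```bash
cat > mw.py <<'E'
from h import *
import sys
s=get_obs();print(s["ft_force"].round(2),s["moment"].round(2))
plan(.534,.1675,.2122,1.531)
c=snap("wrist",sys.argv[1]);g=c["pixels"].astype(float)
E=c["extrinsics"];K=c["camera_matrix"]
def proj(p):
    q=p@E[:3,:3].T+E[:3,3];a=np.array([q[:,0],-q[:,1],-q[:,2]]);r=np.hypot(a[0],a[1]);t=np.arctan2(r,a[2])
    return np.c_[K[0,2]+K[0,0]*t*a[0]/r,K[1,2]+K[1,1]*t*a[1]/r].astype(np.float32)
def samp(p,ch):
    uv=proj(p);return cv2.remap(ch.astype(np.float32),uv[:,:1],uv[:,1:],cv2.INTER_LINEAR)[:,0]
gr=g.mean(2);d=g[...,0]-g[...,2]
ys=np.arange(.155,.175,.0005);out=[]
for x in np.arange(.503,.515,.002):
    v=samp(np.c_[np.full(len(ys),x),ys,np.full(len(ys),.0155)],d)
    i=np.argmin(np.diff(cv2.GaussianBlur(v[:,None],(1,5),0)[:,0]));out.append((x,ys[i]+.00025))
print("blade outer",np.round(out,4).tolist())
# block near top edge (z=.062) profile across y at x just inside
ys=np.arange(.15,.185,.001)
for x in(.512,.516,.520): print(x,samp(np.c_[np.full(len(ys),x),ys,np.full(len(ys),.062)],gr).round().astype(int).tolist())
# stock face / board front edge gap: profile along x at z=.012 for y along the stock
xs=np.arange(.47,.515,.001)
for y in(.075,.09,.105,.12,.135): print(y,samp(np.c_[xs,np.full(len(xs),y),np.full(len(xs),.012)],gr).round().astype(int).tolist())
E
python3 mw.py w9
```

```text
[ 0.62 -0.32 -1.62] [ 0.05 -0.01 -0.02]
cur [0.534  0.1683 0.2128] yaw 1.5307 -> shift [-0.   -0.02  0.01] rot [ 0.  0. -0.]
blade outer [[0.503, 0.1608], [0.505, 0.1622], [0.507, 0.1628], [0.509, 0.1622], [0.511, 0.1612], [0.513, 0.1608], [0.515, 0.1628]]
0.512 [251, 250, 249, 249, 250, 252, 241, 69, 66, 65, 67, 70, 68, 91, 122, 120, 122, 119, 121, 119, 121, 118, 119, 120, 115, 71, 60, 63, 58, 57, 54, 114, 232, 230, 230]
0.516 [67, 67, 68, 195, 254, 222, 74, 61, 61, 64, 65, 66, 66, 97, 122, 122, 120, 120, 118, 118, 118, 119, 120, 121, 113, 65, 62, 61, 56, 55, 55, 53, 132, 176, 166]
0.52 [68, 68, 67, 73, 58, 57, 59, 59, 63, 63, 65, 64, 64, 102, 116, 114, 116, 117, 115, 118, 117, 117, 117, 121, 109, 61, 59, 61, 58, 56, 53, 54, 53, 67, 135]
0.075 [210, 167, 91, 80, 80, 88, 144, 166, 165, 165, 167, 168, 167, 167, 168, 169, 166, 164, 163, 164, 168, 169, 167, 165, 164, 166, 164, 164, 161, 162, 166, 166, 169, 212, 225, 224, 223, 223, 224, 224, 223, 223, 224, 224, 224, 223]
0.09 [112, 112, 93, 82, 81, 81, 106, 159, 166, 165, 167, 168, 167, 167, 166, 166, 168, 167, 164, 166, 168, 169, 169, 166, 166, 165, 165, 163, 164, 163, 164, 167, 165, 178, 223, 225, 225, 225, 223, 198, 172, 170, 171, 170, 176, 212]
0.105 [117, 119, 110, 86, 84, 82, 85, 135, 164, 166, 166, 168, 168, 167, 166, 167, 167, 168, 166, 164, 170, 170, 168, 165, 166, 166, 167, 167, 164, 162, 163, 166, 167, 164, 199, 227, 226, 226, 226, 226, 226, 225, 226, 226, 226, 226]
0.12 [226, 177, 122, 96, 82, 84, 83, 107, 152, 167, 167, 168, 169, 168, 167, 166, 167, 168, 168, 168, 170, 170, 169, 168, 166, 167, 168, 169, 165, 164, 164, 164, 168, 168, 167, 225, 228, 227, 227, 227, 227, 227, 228, 228, 228, 227]
0.135 [118, 120, 121, 119, 89, 84, 84, 88, 128, 165, 169, 170, 170, 169, 168, 166, 166, 166, 167, 167, 175, 199, 205, 190, 175, 168, 168, 170, 169, 168, 167, 166, 170, 170, 168, 194, 228, 229, 228, 228, 228, 228, 228, 229, 229, 228]
```

>>> move_arm --commands '[[[0,-0.01,0.01,0,0,0],[0,-0.02,0.01,0,0,0],[0,-0.025,0.01,0,0,0],[0,-0.025,0.01,0,0,0]]]'

```text
time: 18.77
position: [0.5339, 0.1674, 0.2123]
tool_rot: [0.02, 1.0, 0.0, 0.0]
ft_force: [0.2, 0.1, -1.7]
grip_width: 0.0118
grip_force: 25.0
```

>>> move_arm --commands '[[[0,-0.01,0,0,0,0],[0,-0.02,0,0,0,0],[0,-0.025,0,0,0,0],[0,-0.025,0,0,0,0]]]'

```text
time: 19.27
position: [0.5339, 0.1667, 0.2124]
tool_rot: [0.02, 1.0, 0.0, 0.0]
ft_force: [0.3, 5.1, -1.3]
grip_width: 0.0116
grip_force: 25.0
```

>>> move_arm --commands '[[[0,0.0,0.012,0,0,0],[0,0.0,0.018,0,0,0],[0,0.0,0.018,0,0,0],[0,0.0,0.018,0,0,0]]]'

```text
time: 19.77
position: [0.534, 0.1667, 0.2121]
tool_rot: [0.02, 1.0, 0.0, 0.0]
ft_force: [-0.5, 4.2, 1.6]
grip_width: 0.0119
grip_force: 25.0
```

```bash
python3 mw.py w10
```

```text
[-0.49  4.23  1.62] [ 1.07  0.09 -0.08]
cur [0.534  0.1667 0.2121] yaw 1.5305 -> shift [ 0.    0.02 -0.  ] rot [ 0.001  0.001 -0.001]
blade outer [[0.503, 0.1608], [0.505, 0.1612], [0.507, 0.1618], [0.509, 0.1618], [0.511, 0.1622], [0.513, 0.1622], [0.515, 0.1618]]
0.512 [250, 250, 249, 250, 253, 152, 61, 64, 64, 67, 69, 69, 112, 122, 122, 120, 120, 120, 120, 119, 120, 120, 121, 98, 65, 62, 61, 58, 57, 60, 192, 231, 229, 230, 229]
0.516 [67, 94, 245, 250, 133, 59, 59, 62, 67, 66, 65, 71, 113, 120, 121, 120, 119, 117, 117, 117, 120, 121, 122, 87, 61, 62, 60, 55, 56, 54, 75, 219, 189, 121, 83]
0.52 [67, 65, 59, 59, 58, 59, 60, 64, 63, 63, 62, 76, 115, 116, 114, 116, 115, 118, 116, 116, 117, 118, 120, 76, 60, 60, 59, 57, 54, 53, 53, 51, 82, 90, 59]
0.075 [210, 137, 83, 82, 81, 97, 147, 165, 164, 165, 168, 168, 165, 169, 167, 168, 167, 164, 165, 166, 169, 169, 168, 164, 165, 166, 165, 162, 163, 163, 166, 165, 175, 220, 224, 224, 223, 224, 223, 224, 224, 223, 223, 224, 224, 224]
0.09 [111, 108, 88, 82, 83, 84, 117, 159, 165, 164, 167, 168, 167, 166, 167, 167, 169, 166, 164, 165, 169, 168, 168, 165, 165, 166, 165, 164, 163, 163, 164, 167, 164, 186, 225, 225, 225, 225, 223, 198, 172, 171, 171, 169, 176, 210]
0.105 [117, 118, 102, 84, 80, 84, 85, 138, 167, 166, 167, 167, 168, 166, 166, 166, 168, 168, 166, 165, 168, 171, 168, 166, 167, 166, 167, 166, 164, 164, 164, 167, 168, 169, 211, 228, 226, 225, 226, 225, 226, 226, 226, 225, 226, 225]
0.12 [232, 184, 123, 93, 83, 86, 84, 101, 156, 169, 168, 169, 169, 169, 166, 166, 167, 168, 168, 167, 168, 171, 170, 168, 167, 167, 168, 169, 166, 165, 163, 166, 168, 168, 179, 227, 227, 227, 226, 227, 227, 227, 227, 227, 227, 226]
0.135 [118, 119, 121, 120, 90, 87, 85, 85, 121, 165, 170, 168, 169, 170, 168, 167, 166, 166, 167, 166, 175, 205, 216, 210, 183, 166, 169, 170, 170, 167, 167, 166, 171, 170, 170, 202, 229, 228, 228, 227, 228, 227, 227, 227, 226, 228]
```

>>> move_arm --commands '[[[0,0,0,0,0,0],[0,0,0,0,0,0],[0,0,0,0,0,0],[0,0,0,0,0,0],[0,0,-0.3,0,0,0],[0,0,-1.0,0,0,0],[0,0,-1.7,0,0,0],[0,0,-2.0,0,0,0]]]' --claw -0.2

```text
time: 20.82
position: [0.5343, 0.1665, 0.2938]
tool_rot: [0.02, 1.0, 0.0, 0.002]
ft_force: [0.2, 0.3, 0.5]
grip_width: 0.0519
grip_force: 0.0
```

```bash
python3 mw.py w11 | head -3
python3 - <<'E'
from h import *
plan(.43,.1,.29,1.531)
c=dict(np.load("w11.npz"));g=c["pixels"].mean(2)
s=get_obs()
E=c["extrinsics"];K=c["camera_matrix"]
def proj(p):
    q=p@E[:3,:3].T+E[:3,3];a=np.array([q[:,0],-q[:,1],-q[:,2]]);r=np.hypot(a[0],a[1]);t=np.arctan2(r,a[2])
    return np.c_[K[0,2]+K[0,0]*t*a[0]/r,K[1,2]+K[1,1]*t*a[1]/r]
a,b=proj(np.array([[.509,.166,.062],[.559,.166,.062]]));print(a,b)
for r in range(int(a[1])-2,int(b[1])+1,6):print(r,g[r,int(a[0])-30:int(a[0])+30:2].astype(int).tolist())
E
```

```text
[0.18 0.27 0.46] [0.06 0.04 0.05]
cur [0.5343 0.1665 0.2938] yaw 1.5311 -> shift [0.02 0.02 2.04] rot [0.    0.003 0.   ]
blade outer [[0.503, 0.1612], [0.505, 0.1618], [0.507, 0.1618], [0.509, 0.1618], [0.511, 0.1622], [0.513, 0.1622], [0.515, 0.1622]]
cur [0.5345 0.1665 0.2945] yaw 1.5312 -> shift [ 2.54 -1.76  0.1 ] rot [0.001 0.005 0.   ]
[251.86749108 174.68174479] [254.52430022 236.51559265]
172 [249, 249, 250, 249, 247, 247, 249, 250, 250, 248, 249, 248, 250, 161, 76, 82, 81, 82, 83, 79, 105, 233, 237, 237, 236, 236, 237, 237, 238, 239]
178 [249, 249, 250, 249, 248, 247, 249, 250, 250, 249, 250, 249, 249, 145, 124, 123, 123, 122, 123, 123, 118, 225, 238, 236, 237, 237, 236, 237, 237, 237]
184 [250, 249, 250, 250, 248, 247, 249, 251, 250, 249, 250, 249, 249, 148, 121, 123, 121, 120, 122, 125, 128, 228, 238, 236, 237, 237, 237, 236, 236, 236]
190 [250, 249, 250, 249, 248, 248, 249, 251, 250, 249, 250, 250, 250, 151, 120, 120, 120, 122, 122, 122, 125, 226, 236, 235, 236, 236, 235, 237, 234, 229]
196 [248, 249, 250, 250, 248, 248, 249, 251, 250, 249, 250, 250, 250, 152, 122, 128, 
[... 299 characters left out ...]
 128, 130, 130, 123, 123, 124, 131, 228, 233, 233, 233, 233, 233, 232, 233, 232]
214 [243, 250, 250, 250, 249, 248, 249, 250, 250, 249, 250, 250, 251, 152, 127, 128, 130, 132, 127, 129, 132, 228, 232, 231, 230, 231, 232, 232, 231, 232]
220 [247, 250, 250, 250, 250, 248, 249, 251, 250, 249, 250, 250, 251, 157, 128, 130, 129, 129, 127, 126, 130, 226, 230, 229, 229, 229, 231, 219, 173, 168]
226 [242, 250, 250, 250, 249, 249, 249, 250, 250, 250, 250, 250, 250, 161, 127, 130, 127, 127, 130, 129, 142, 231, 229, 229, 228, 228, 228, 228, 228, 229]
232 [235, 250, 250, 250, 250, 248, 248, 250, 251, 249, 250, 250, 251, 169, 127, 129, 128, 130, 127, 126, 135, 230, 227, 227, 227, 227, 227, 227, 226, 227]
```

The block stands alone against the blade. I'll move so that the camera sees the joints from the far side.

>>> move_arm --commands '[[[-0.3,0,-0.3,0,0,0],[-0.8,-0.3,-0.6,0,0,0],[-1.4,-0.6,-0.9,0,0,0],[-2.0,-0.9,-0.9,0,0,0],[-2.4,-1.2,-0.9,0,0,0],[-2.5,-1.2,-0.9,0,0,0],[-2.5,-1.2,-0.9,0,0,0]]]'

```text
time: 21.75
position: [0.6313, 0.1146, 0.3269]
tool_rot: [0.02, 1.0, 0.0, -0.001]
ft_force: [1.1, -0.4, -0.6]
grip_width: 0.0521
grip_force: 0.0
```

```bash
cat > mj.py <<'E'
from h import *
import sys
c=snap("wrist",sys.argv[1]);g=c["pixels"].mean(2).astype(np.float32)
E=c["extrinsics"];K=c["camera_matrix"];print("cam",(-E[:3,:3].T@E[:3,3]).round(3))
def proj(p):
    q=p@E[:3,:3].T+E[:3,3];a=np.array([q[:,0],-q[:,1],-q[:,2]]);r=np.hypot(a[0],a[1]);t=np.arctan2(r,a[2])
    return np.c_[K[0,2]+K[0,0]*t*a[0]/r,K[1,2]+K[1,1]*t*a[1]/r].astype(np.float32)
def samp(p): uv=proj(p);return cv2.remap(g,uv[:,:1],uv[:,1:],cv2.INTER_LINEAR)[:,0].round().astype(int)
print("board/stock, along x .480-.512 at z=.012")
xs=np.arange(.478,.512,.001)
for y in(.045,.07,.085,.10,.115,.13): print(y,samp(np.c_[xs,np.full(len(xs),y),np.full(len(xs),.012)]).tolist())
print("blade/block, along y .150-.180 at z=.0155")
ys=np.arange(.150,.182,.001)
for x in(.505,.515,.525,.535,.545,.555,.565,.60): print(x,samp(np.c_[np.full(len(ys),x),ys,np.full(len(ys),.0155)]).tolist())
E
python3 mj.py w12
```

```text
cam [0.553 0.117 0.306]
board/stock, along x .480-.512 at z=.012
0.045 [100, 98, 97, 98, 98, 99, 99, 99, 100, 100, 100, 101, 100, 102, 102, 100, 101, 124, 187, 225, 229, 228, 228, 228, 228, 227, 227, 227, 227, 227, 227, 227, 227, 227, 228]
0.07 [158, 160, 160, 158, 158, 159, 158, 156, 154, 154, 157, 160, 151, 118, 80, 69, 69, 73, 110, 183, 233, 232, 229, 228, 229, 228, 228, 229, 227, 228, 228, 229, 230, 228, 230]
0.085 [158, 161, 161, 160, 158, 158, 158, 157, 155, 156, 157, 160, 157, 135, 91, 70, 68, 70, 89, 160, 224, 232, 230, 229, 229, 229, 229, 229, 230, 229, 229, 229, 230, 230, 229]
0.1 [158, 160, 160, 160, 159, 158, 158, 158, 157, 157, 157, 158, 161, 156, 128, 87, 71, 71, 70, 119, 208, 234, 232, 230, 230, 231, 230, 230, 230, 230, 230, 230, 230, 230, 230]
0.115 [159, 161, 162, 161, 160, 159, 159, 159, 158, 157, 158, 158, 160, 160, 145, 110, 81, 72, 70, 82, 147, 226, 235, 232, 231, 230, 231, 232, 230, 231, 230, 230, 212, 176, 163]
0.13 [160, 160, 161, 163, 161, 160, 160, 159, 159, 158, 158, 158, 159, 162, 158, 134, 96, 78, 74, 71, 105, 183, 228, 234, 232, 232, 232, 232, 232, 232, 
[... 662 characters left out ...]
9, 132, 131, 127, 126, 126, 128, 127, 122, 119]
0.545 [250, 250, 249, 249, 249, 249, 249, 248, 249, 251, 222, 125, 72, 77, 79, 78, 80, 78, 90, 115, 129, 129, 129, 127, 129, 127, 127, 127, 127, 128, 125, 128]
0.555 [250, 249, 249, 248, 249, 250, 249, 249, 249, 242, 188, 103, 75, 77, 80, 80, 80, 85, 102, 124, 130, 129, 129, 129, 129, 129, 129, 129, 128, 126, 127, 146]
0.565 [250, 249, 249, 249, 250, 250, 249, 248, 249, 239, 204, 174, 168, 167, 166, 181, 213, 232, 232, 232, 232, 231, 231, 231, 231, 232, 232, 232, 231, 231, 231, 232]
0.6 [249, 249, 250, 250, 250, 249, 249, 249, 245, 233, 227, 228, 228, 229, 229, 229, 228, 229, 228, 229, 230, 228, 229, 229, 229, 228, 229, 229, 228, 229, 229, 228]
```

Blade meets block with no strip of board between them, and the stock's dark band is of equal width along its length, so it is parallel to the edge. One last gentle seating push from behind with a low force.

>>> move_arm --commands '[[[0.6,0,0,0,0,0],[1.6,0,0,0,0,0],[2.8,0,0,0,0,0],[4.0,0,0,0,0,0],[4.8,0,0.3,0,0,0],[5.1,0,1.2,0,0,0],[5.1,0,2.2,0,0,0],[5.1,0,3.0,0,0,0],[5.1,0,3.2,0,0,0],[5.1,0,3.25,0,0,0]]]'

```text
time: 23.05
position: [0.4279, 0.1228, 0.1978]
tool_rot: [0.02, 1.0, 0.0, -0.0]
ft_force: [-0.1, -0.4, -0.6]
grip_width: 0.052
grip_force: 0.0
```

Run:
```python
from h import *
plan(.463,.112,.196,1.531);print(get_obs()["ft_force"])
```

```text
cur [0.4279 0.1228 0.1978] yaw 1.5315 -> shift [-0.89 -0.24  0.04] rot [-0. -0.  0.]
[-0.07030306 -0.39214098 -0.64072392]
```

>>> move_arm --commands '[[[-0.4,-0.24,0.04,0,0,0],[-0.7,-0.24,0.04,0,0,0],[-0.82,-0.24,0.04,0,0,0],[-0.88,-0.24,0.04,0,0,0],[-0.92,-0.24,0.04,0,0,0],[-0.95,-0.24,0.04,0,0,0],[-0.95,-0.24,0.04,0,0,0]]]'

```text
time: 23.92
position: [0.4642, 0.1116, 0.1959]
tool_rot: [0.02, 1.0, -0.0, -0.002]
ft_force: [-5.1, 0.1, 2.7]
grip_width: 0.0522
grip_force: 2.4
```

>>> move_arm --commands '[[[-0.03,0,0,0,0,0],[-0.06,0,0,0,0,0],[-0.06,0,0,0,0,0]]]'

```text
time: 24.3
position: [0.4652, 0.1115, 0.1958]
tool_rot: [0.02, 1.0, -0.0, -0.004]
ft_force: [-8.3, -0.5, 5.7]
grip_width: 0.0522
grip_force: 3.9
```

Same contact position as in the first seating push, so the stock is home. Retreat, then recheck.

>>> move_arm --commands '[[[0.3,0,0,0,0,0],[0.8,0,0,0,0,0],[1.0,0,-0.6,0,0,0],[1.0,0,-1.8,0,0,0],[1.0,0,-3.0,0,0,0],[0.2,0,-3.3,0,0,0],[-1.0,0,-3.3,0,0,0],[-2.2,0,-3.3,0,0,0],[-3.4,0,-3.3,0,0,0],[-4.0,0,-3.3,0,0,0],[-4.1,0,-3.3,0,0,0],[-4.1,0,-3.3,0,0,0]]]'

```text
time: 25.8
position: [0.6312, 0.1049, 0.3276]
tool_rot: [0.02, 1.0, 0.0, -0.0]
ft_force: [-0.4, -0.3, -0.7]
grip_width: 0.0522
grip_force: 0.0
```

```bash
python3 mj.py w13
```

```text
cam [0.553 0.108 0.307]
board/stock, along x .480-.512 at z=.012
0.045 [100, 97, 97, 98, 99, 100, 98, 100, 100, 99, 102, 101, 101, 102, 102, 101, 106, 143, 202, 231, 231, 230, 229, 229, 229, 229, 229, 228, 229, 229, 229, 229, 229, 229, 229]
0.07 [159, 161, 160, 159, 159, 158, 158, 157, 156, 156, 159, 158, 146, 115, 83, 70, 68, 77, 124, 197, 233, 232, 230, 229, 230, 231, 231, 231, 230, 230, 230, 231, 231, 231, 231]
0.085 [159, 161, 162, 159, 158, 159, 159, 157, 156, 156, 157, 160, 158, 138, 100, 75, 71, 72, 102, 171, 227, 233, 231, 230, 230, 230, 230, 230, 230, 229, 230, 229, 230, 230, 230]
0.1 [159, 161, 163, 162, 160, 160, 159, 158, 158, 158, 158, 160, 162, 154, 127, 92, 74, 69, 80, 130, 202, 234, 233, 231, 231, 231, 231, 231, 231, 231, 230, 230, 231, 230, 230]
0.115 [160, 161, 163, 163, 161, 159, 160, 161, 159, 158, 157, 159, 161, 162, 148, 112, 82, 74, 71, 95, 162, 219, 233, 232, 231, 231, 231, 231, 231, 231, 231, 227, 206, 178, 165]
0.13 [162, 162, 163, 165, 161, 162, 161, 160, 161, 160, 158, 159, 161, 163, 160, 138, 103, 79, 74, 82, 127, 197, 234, 234, 233, 232, 231, 231, 232, 2
[... 655 characters left out ...]
5, 121, 128, 129, 132, 132, 128, 126, 127, 128, 126]
0.545 [251, 250, 249, 249, 249, 249, 249, 248, 248, 249, 226, 136, 79, 72, 77, 78, 77, 78, 77, 77, 90, 118, 128, 128, 127, 127, 127, 127, 127, 126, 126, 125]
0.555 [251, 250, 249, 249, 250, 250, 249, 249, 251, 249, 188, 98, 74, 77, 78, 77, 80, 79, 79, 82, 103, 124, 129, 130, 129, 128, 128, 129, 129, 128, 127, 126]
0.565 [250, 249, 249, 249, 250, 250, 249, 249, 249, 246, 224, 184, 167, 166, 168, 187, 220, 230, 232, 231, 231, 231, 231, 230, 230, 231, 231, 231, 231, 231, 231, 230]
0.6 [250, 249, 250, 250, 250, 249, 249, 248, 242, 232, 228, 228, 228, 228, 228, 228, 228, 228, 228, 228, 228, 228, 228, 228, 228, 228, 228, 228, 228, 228, 228, 229]
```

The recheck shows the same flush joints, and the robot is clear of everything.

```bash
python3 -c "
from rig import *
print(hand_in())"
```

```text
the job is handed in; nothing more can be done
None
```

I handed the job in at about 26 s: the square's stock sits flush along the board's front edge, and the block stands upright with a broad face against the blade's outer edge. The camera checks showed no gap at either joint to about half a millimetre. I kept clear of the brass weight and hex key but took no final picture of them.

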